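# Clamp the stop block into a carving board

## Robot

A 6-joint arm with a two-finger parallel gripper is mounted at the origin on a cart in front of the work surface, level with it; the furniture and walls round the work are solid. World frame = base frame: x ahead of the robot, y to its left, z up, the work surface at z = 0. Lengths are in m, angles in degrees, forces in N, time in s.
With the tool pointing down it reaches from about 0.35 to 0.875 m from the base axis. Payload 4.2 kg.
Tool frame: the origin (TCP) lies between the finger pads; the fingertips stand 8 mm ahead of it and the grasp point (between the pads) lies 11 mm behind it; z points along the fingers, y is the line along which they close (so a half turn about z gives the same grasp; the last joint's range is limited). The gripper opens to 87 mm and grips with 3 to 60 N. Pads are 19 mm wide; open, the fingers measure 117 mm over their backs; the gripper's body (75 mm by 190 mm) begins 51 mm behind the grasp point.
Start: joints at [-50.959, 22.042, 0.453, 0, -68.411, -14.817], TCP at [0.256, -0.57, 0.231] pointing down, gripper open.
Joint ranges: [-179.83, 179.83], [-69.29, 118.12], [-61.27, 80.66], [-181.25, 117.63], [-171.15, -9.14], [-177.46, 177.46]. Speed limits (degrees/s): [159.86, 159.86, 180, 180, 180, 180].

## Interface

Orientations are given as [roll, pitch, yaw] about the fixed x, y, z axes, in that order (R = Rz(yaw) Ry(pitch) Rx(roll)).
In Python, from workcell import state, camera, job_done gives the robot as it stands.
- The arm moves only by the tool jog_arm, never from a script. Its argument "increments" is a list of rows, each a list of 5 numbers: the shift along the tool's x, y, z in mm, then the turn about the tool's z in rad, then the opening, from -1 (shut) to 1 (fully open). A call has 1 to 5 rows; each row is the pose to reach, as a shift and turn from the pose commanded when the call began, along the tool's axes at that moment; what a row does not reach only later rows make up. A row lasts 1/8 s, in which the tool goes at most 62.5 mm and 10.7 degrees, less where a joint would pass 70% of its speed; a pose out of reach is approached as far as the arm can. A call with a gripper value outside its range is refused whole. The fingers move at their own pace and stop on an object; "force" is the grip in N (left out, the last holds). Time passes only in rows, so rows that repeat a pose let the fingers close. It gives the time, the measured TCP pose, the force, the opening and the grip force at its end, in the units of the state.
- state(): the state, without advancing time (a new reading comes with each control period).
- camera(name): name is "scene" or "top" or "wrist"; returns a dict with "pixels" (400x640x3 uint8, red, green, blue), "intrinsics" (3x3 intrinsics, pixels), "world_from_camera" (4x4, takes a point from camera to world coordinates). Camera axes: x right, y down, z forward; pixel columns grow to the right and rows downward; lengths in m; the calibration is good to about 2 mm. A picture is of the moment at which its call begins. There is no depth.
- job_done(): hands the job in; it is judged then, once.
The state is a dict: "time": time; "qpos": joint angles; "dq": joint speeds; "tau": joint torques, N m; "ee_pos": TCP position; "tool_rot": TCP orientation; "ft_force": force on the tool from outside, world axes, zero at the start; "moment": the same for the moment, N m; "grip_width": finger opening in m; "finger_force": force on a finger pad.
Only numpy, scipy, OpenCV 4.12 (cv2) and the standard library are available. Lean on these libraries where they do the work, as an engineer would, in place of code of your own. Each camera call takes 0.05 s, during which the arm holds its last target. There are 200 camera calls.

## Task

The stop block of the carving board in the clamp stand is to be pressed into its notch. Of the three look-alike beech blocks take the one whose length fits the notch, stand it upright in the notch and let go; then pump the orange ratchet trigger until the clamp's spring pad has pushed the block fully home against the board and is itself plainly pressed into the jaw, but stop well before it bottoms out, which would crush the wood. Finish still holding the trigger fully squeezed, and leave the other blocks and the pepper mill where they are.

Things in the scene. Friction and masses are not known exactly. Their poses are not given: they have to be found in the camera images.
- clamp: grey clamp stand with a brown board, fixed: 100 mm (x) by 300 mm (y -190 to +110), 10 mm thick. Origin on the worktop under the seated block's place; z up; y = pressing direction, from black housing to board; grip and trigger stick out to -x, towards the robot. Housing: x +-19, y -182 to -100 mm, 60 mm high. Jaw, pad and toothed rod: x +-17 mm, at most 36 mm high. Heights from the worktop.
- notch (a point): centre of the notch floor, 10 mm above the worktop, axes as the clamp's; the fitting block's origin comes here when fully home. Notch in the edge of the 120 mm wide, 34 mm high board: 68 mm wide (x) with a 5 mm bevel round the top of its sides, open above and to -y (the jaw), back wall 11 mm in +y from here, side cheeks from y -9 to +11 mm
- squeeze (a point): midway between the outer faces of grip bar and trigger when FULLY squeezed (28 mm over both), at clamp (-82,-149,33) mm, mid height of both (+-15 mm). Only the trigger moves: its outer face is 30 mm from here in +y at rest, 14 mm squeezed; the fixed bar's is 14 mm in -y. So centre an evenly closing gripper here, opened 70 mm or more, closing along clamp y, bare worktop below
- grip_bar (a point): middle of the fixed black grip bar beside the trigger, at clamp (-82,-156,33) mm. The bar is 14 mm thick (y -163 to -149), reaches from x -118 to the housing, and 18 to 48 mm above the worktop
- trigger_pad (a point): point on the outer (+y) face of the orange trigger, 65 mm from its pivot; moves with it. The trigger is 12 mm thick, 30 mm tall, reaches 100 mm from its pivot at clamp (-17,-141,33) mm
- trigger (a joint): trigger angle, rad: 0 at rest, 0.24 fully squeezed against a hard stop (the pad point moves 16 mm, towards the grip bar). A spring brings it back when let go; it must return below about 0.03 to take the next tooth. Squeezing takes 2 to 12 N at trigger_pad
- jaw (a joint): jaw travel along clamp +y, m, 0 to 0.05; starts at 0.002 to 0.016. A full squeeze pushes it 5 mm on (the first one up to 7 mm) to 0.010, 0.015, 0.020 and so on; let go, it slips back up to 1 mm and the ratchet holds it. It cannot be drawn back. With the block fully home the free pad touches it at 0.026
- pad (a joint): how far the black rubber-faced spring pad (30 mm wide, 13 to 35 mm above the worktop) is pressed into the jaw, m: 0 free, 0.014 bottomed; about 1 N per mm. The block is well pressed from 0.003 to 0.0125; over 0.0135 the wood is crushed
- block_a: beech stop block, 46 mm long (own x), 22 mm thick (own y), 60 mm tall, 0.07 to 0.13 kg, standing loose on the worktop; origin at the centre of its underside. Too short for the notch (loose in it); leave it.
- block_b: beech stop block, 62 mm long (own x), 22 mm thick (own y), 60 mm tall, 0.07 to 0.13 kg, standing loose on the worktop; origin at the centre of its underside. The one that fits the 68 mm notch. Seated, its long side lies along the clamp's x and its top is 70 mm above the worktop.
- block_c: beech stop block, 78 mm long (own x), 22 mm thick (own y), 60 mm tall, 0.07 to 0.13 kg, standing loose on the worktop; origin at the centre of its underside. Too long for the notch; leave it.
- pepper_mill: dark wooden pepper mill, 58 mm wide, 160 mm tall, a bystander standing loose behind the work; origin at the centre of its underside

How it is judged:
By the outcome, as a careful person would: the job done as asked, in the order asked, and still so for the second after the job is handed in, while the arm keeps its last pose, push and grip.
It also fails if it takes over 72 s, if anything falls off the work surface, if the arm or the gripper's body presses on something with over 40 N, if the wrist force passes 120 N, or if a joint passes its speed limit or range.

## Working session

There is one attempt and no reset: what is moved stays moved. The work goes in short steps, Python scripts to look and compute and a tool call to move; the robot and the scene stay as the last step left them, time stands still between calls to the robot, and variables do not carry over. Pictures are saved under pics/ and viewed, at most 10 in all, crops included, and the job is handed in when it is done.

Besides the shell and the picture viewer there is one more tool, called after ">>>" as name([rows], argument=value, ...), one row to a line, values as JSON. jog_arm: Moves the arm, as the interface text tells. Its arguments: {"type":"object","properties":{"increments":{"type":"array","items":{"type":"array","items":{"type":"number"}}},"force":{"type":"number"}},"required":["increments"]}

```bash
mkdir -p pics; cat > h.py <<'E'
import numpy as np, cv2
from workcell import state, camera, job_done
def snap(name,fn,crop=None,k=1):
    c=camera(name); p=c["pixels"][:,:,::-1]
    np.savez("pics/"+fn+".npz",K=c["intrinsics"],T=c["world_from_camera"],p=p)
    if crop: x0,y0,x1,y1=crop; p=p[y0:y1,x0:x1]
    if k!=1: p=cv2.resize(p,None,fx=k,fy=k,interpolation=cv2.INTER_CUBIC)
    cv2.imwrite("pics/"+fn+".png",p); return c
def ray(fn,u,v,z):
    d=np.load("pics/"+fn+".npz"); K,T=d["K"],d["T"]
    r=T[:3,:3]@np.linalg.solve(K,[u,v,1.]); o=T[:3,3]
    return o+r*(z-o[2])/r[2]
def proj(fn,P):
    d=np.load("pics/"+fn+".npz"); K,T=d["K"],d["T"]
    q=K@(T[:3,:3].T@(np.array(P)-T[:3,3])); return q[:2]/q[2]
E
python3 - <<'E'
from h import *
snap("top","top0",k=1.25); snap("scene","scene0",k=1.25)
s=state(); print(s["ee_pos"],s["tool_rot"],s["grip_width"],s["time"])
E
```

```text
[ 0.25624756 -0.56949127  0.22956241] [ 1.79887978e+02 -5.69169492e-03 -1.55784440e+02] 0.08682373203968359 0.1
```

View pics/top0.png

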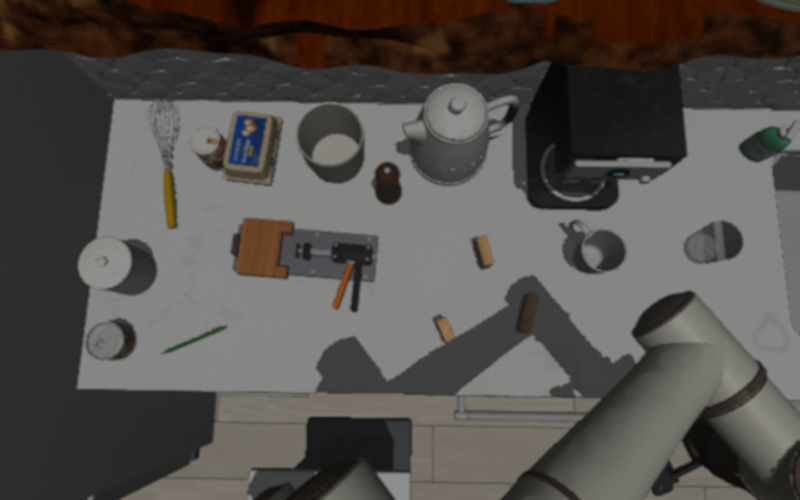

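View pics/scene0.png

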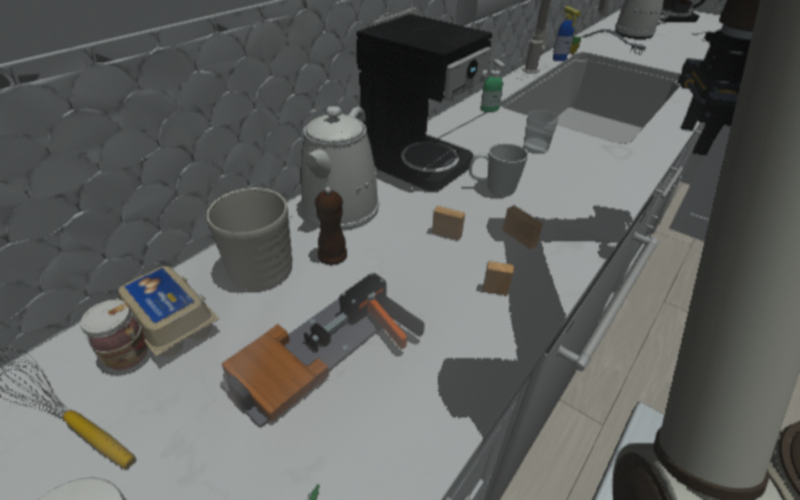

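The top view shows the clamp around (305,250) with its board to the left, i.e. pressing towards image left. The blocks are at (485,251), (444,329) and (527,312), the last one in the arm's shadow. The mill is at (388,180). I'll enlarge that area.

```bash
python3 - <<'E'
from h import *
d=np.load("pics/top0.npz"); p=d["p"][165:285,180:446]
p=cv2.convertScaleAbs(p,alpha=1.6,beta=15)
cv2.imwrite("pics/top0c.png",cv2.resize(p,None,fx=3,fy=3,interpolation=cv2.INTER_CUBIC))
print(d["T"],d["K"])
E
```

```text
[[ 1.57151513e-02 -9.79233725e-01  2.02124580e-01  3.68306761e-01]
 [-9.99872467e-01 -1.59654646e-02  3.91964786e-04 -1.34143870e-01]
 [ 2.84318768e-03 -2.02104962e-01 -9.79359740e-01  1.17103738e+00]
 [ 0.00000000e+00  0.00000000e+00  0.00000000e+00  1.00000000e+00]] [[447.38016237   0.         320.24360243]
 [  0.         447.38016237 195.54100938]
 [  0.           0.           1.        ]]
```

View pics/top0c.png

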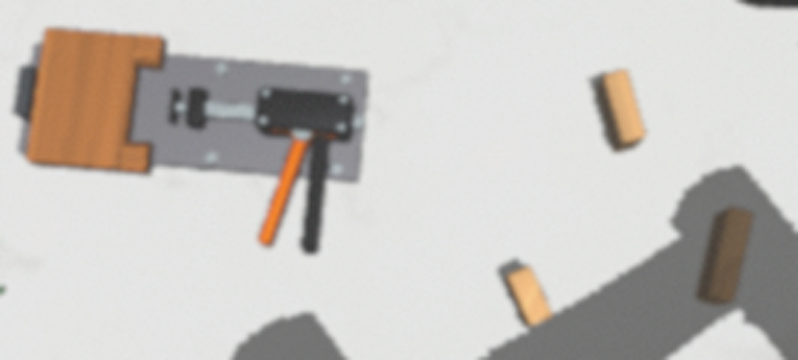

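```bash
python3 - <<'E'
from h import *
from scipy.optimize import least_squares
f=lambda u,v,z: ray("top0",180+(u+.5)/3-.5,165+(v+.5)/3-.5,z)
for n,q in dict(up=[(603,73),(628,69),(645,132),(620,142)],sm=[(508,270),(530,266),(552,318),(532,326)],dk=[(730,208),(752,211),(733,300),(698,298)]).items():
    P=np.array([f(*a,.06)[:2] for a in q]); print(n,P.mean(0).round(4),"L",np.linalg.norm(P[0]-P[3]).round(4),np.linalg.norm(P[1]-P[2]).round(4),
      "W",np.linalg.norm(P[0]-P[1]).round(4),np.linalg.norm(P[3]-P[2]).round(4),"dir",np.degrees(np.arctan2(*(P[0]+P[1]-P[2]-P[3])[::-1])).round(1))
M=[((367,70),(50,-190),.01),((358,181),(-50,-190),.01),((165,38),(60,-9),.034),((150,172),(-60,-9),.034),((137,65),(34,11),.034),((128,142),(-34,11),.034),((264,240),(-117,-115),.048),((310,250),(-118,-156),.048)]
W=np.array([f(*a,z)[:2] for a,_,z in M]); C=np.array([b for _,b,_ in M])/1000
def tr(p,C): c,s=np.cos(p[2]),np.sin(p[2]); return C@np.array([[c,s],[-s,c]])+p[:2]
r=least_squares(lambda p:(tr(p,C[:6])-W[:6]).ravel(),[.5,0,0])
print(r.x,np.degrees(r.x[2])); print(((tr(r.x,C)-W)*1000).round(1))
print("squeeze",tr(r.x,np.array([[-.082,-.149]])))
E
```

```text
up [ 0.5907 -0.3045] L 0.0606 0.0557 W 0.0216 0.0229 dir 13.4
sm [ 0.4297 -0.2255] L 0.0492 0.0457 W 0.0185 0.0177 dir 23.4
dk [ 0.4658 -0.3889] L 0.0798 0.0756 W 0.0183 0.0287 dir -17.5
[ 0.58916114  0.10512516 -0.05853483] -3.3537988612033827
[[ 0.4 -2.6]
 [-0.3 -2.2]
 [ 0.6  1.7]
 [-1.2  2.4]
 [ 0.3  0.3]
 [ 0.2  0.5]
 [-6.6  1.1]
 [-2.3 -1.1]]
squeeze [[ 0.49858487 -0.03882253]]
```

```bash
cat >> h.py <<'E'
from scipy.spatial.transform import Rotation as Ro
CL=(0.58916,0.10513,-0.05853)
def clamp(x,y):  # mm -> world
    c,s=np.cos(CL[2]),np.sin(CL[2]); return CL[0]+(c*x-s*y)/1000,CL[1]+(s*x+c*y)/1000
def go(x,y,z,yaw):
    s=state(); R=Ro.from_euler("xyz",s["tool_rot"],degrees=True).as_matrix()
    d=R.T@(np.array([x,y,z])-s["ee_pos"])*1000; t=-np.radians((yaw-s["tool_rot"][2]+180)%360-180)
    print("shift",d.round(1),"turn",t.round(3),"| at",s["ee_pos"].round(4),s["tool_rot"].round(2),"w",round(s["grip_width"],4),"f",np.round(s["ft_force"],1),"ff",np.round(s["finger_force"],1),"t",round(s["time"],2))
E
python3 - <<'E'
from h import *
for n,u,v,z in [("machine base front",600,208,0.02),("machine top front",600,178,.3),("mug",600,250,.08),("mill",388,195,.03),("kettle",450,175,.03)]: print(n,ray("top0",u/1.25,v/1.25,z).round(3))
go(.591,-.3045,.15,-166.6)
E
```

```text
machine base front [ 0.692 -0.558  0.02 ]
machine top front [ 0.664 -0.458  0.3  ]
mug [ 0.589 -0.531  0.08 ]
mill [ 0.71  -0.106  0.03 ]
kettle [ 0.757 -0.238  0.03 ]
shift [-414.   104.2   79.7] turn 0.189 | at [ 0.2562 -0.5695  0.2296] [ 1.7989e+02 -1.0000e-02 -1.5578e+02] w 0.0868 f [-0.2  0.8  0.2] ff 0.0 t 0.1
```

>>> jog_arm([
  [-58, 15, 6, 0, 1],
  [-116, 30, 12, 0.05, 1],
  [-174, 44, 18, 0.1, 1],
  [-232, 58, 24, 0.15, 1],
  [-290, 73, 30, 0.19, 1],
], force=25)

```text
time: 0.72
ee_pos: [0.4921, -0.3829, 0.2]
tool_rot: [180.0, -0.0, -166.7]
ft_force: [0.6, -0.5, -0.3]
grip_width: 0.0872
finger_force: 0.0
```

```bash
python3 - <<'E'
from h import *
go(.591,-.3045,.15,-166.6)
E
```

```text
shift [-114.2   53.6   49.9] turn -0.002 | at [ 0.4921 -0.3829  0.2   ] [ 1.7997e+02 -3.0000e-02 -1.6674e+02] w 0.0872 f [ 0.6 -0.5 -0.3] ff 0.0 t 0.72
```

>>> jog_arm([
  [-45, 21, 20, 0, 1],
  [-85, 40, 38, 0, 1],
  [-114, 54, 50, 0, 1],
  [-114, 54, 50, 0, 1],
])

```text
time: 1.23
ee_pos: [0.5901, -0.3035, 0.1482]
tool_rot: [179.9, -0.2, -166.5]
ft_force: [-0.8, -0.4, 0.6]
grip_width: 0.087
finger_force: 0.0
```

```bash
python3 - <<'E'
from h import *
snap("wrist","w1",k=1.25); go(.591,-.3045,.038,-166.6)
c=lambda a,b,z:(.591+np.cos(np.radians(13.4))*a-np.sin(np.radians(13.4))*b,-.3045+np.sin(np.radians(13.4))*a+np.cos(np.radians(13.4))*b,z)
print([ (proj("w1",c(a,b,.06))*1.25).round() for a,b in [(.031,.011),(.031,-.011),(-.031,-.011),(-.031,.011)]])
E
```

```text
shift [ -1.8  -0.4 111.2] turn 0.001 | at [ 0.5895 -0.3046  0.1492] [ 1.7993e+02 -1.3000e-01 -1.6657e+02] w 0.0872 f [-0.4 -0.5  0.1] ff 0.0 t 1.27
[array([415., 317.]), array([380., 317.]), array([378., 218.]), array([417., 218.])]
```

View pics/w1.png

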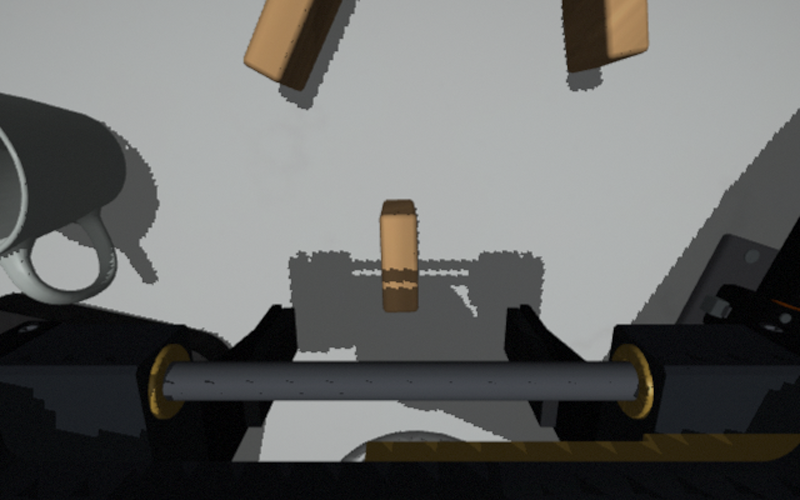

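The wrist view shows block b's top face from (380,214) to (418,311). That is about 61 mm long, so it is the right one. It is aligned with the fingers, about 3 mm nearer the robot than I estimated. Descend and grip.

>>> jog_arm([
  [1, 0, 45, 0, 1],
  [1, 0, 85, 0, 1],
  [1, 0, 111, 0, 1],
  [1, 0, 111, 0, -0.4],
  [1, 0, 111, 0, -1],
])

```text
time: 1.9
ee_pos: [0.589, -0.3068, 0.0412]
tool_rot: [-179.9, 0.1, -166.7]
ft_force: [0.9, -0.7, 0.9]
grip_width: 0.0742
finger_force: 0.0
```

>>> jog_arm([
  [0, 0, 0, 0, -1],
  [0, 0, 0, 0, -1],
  [0, 0, 0, 0, -1],
])

```text
time: 2.28
ee_pos: [0.5887, -0.3058, 0.0402]
tool_rot: [-180.0, 0.1, -166.7]
ft_force: [-0.0, -1.6, -0.5]
grip_width: 0.0448
finger_force: 0.0
```

>>> jog_arm([
  [0, 0, 0, 0, -1],
  [0, 0, 0, 0, -1],
  [0, 0, 0, 0, -1],
  [0, 0, 0, 0, -1],
  [0, 0, 0, 0, -1],
])

```text
time: 2.9
ee_pos: [0.5884, -0.3057, 0.0395]
tool_rot: [180.0, -0.0, -166.7]
ft_force: [-0.8, 1.3, 0.6]
grip_width: 0.022
finger_force: 25.0
```

>>> jog_arm([
  [0, 0, -40, 0, -1],
  [0, 0, -80, 0, -1],
  [0, 0, -110, 0, -1],
  [0, 0, -110, 0, -1],
])

```text
time: 3.4
ee_pos: [0.5899, -0.3063, 0.1524]
tool_rot: [-179.8, 0.3, -166.7]
ft_force: [0.1, -0.4, -1.6]
grip_width: 0.0218
finger_force: 25.0
```

```bash
python3 - <<'E'
from h import *
go(*clamp(0,-4),.15,-183.35)
E
```

```text
shift [-93.1 396.7   1.7] turn 0.291 | at [ 0.5899 -0.3063  0.1524] [-179.82    0.3  -166.65] w 0.0218 f [ 0.1 -0.4 -1.6] ff 25.0 t 3.4
```

>>> jog_arm([
  [-12, 50, 0, 0.06, -1],
  [-24, 102, 0, 0.12, -1],
  [-37, 158, 0, 0.18, -1],
  [-50, 214, 0, 0.24, -1],
  [-63, 270, 0, 0.29, -1],
])

```text
time: 4.03
ee_pos: [0.5862, -0.0268, 0.1477]
tool_rot: [-180.0, -0.2, 176.6]
ft_force: [0.3, 0.9, -0.9]
grip_width: 0.0219
finger_force: 25.0
```

```bash
python3 - <<'E'
from h import *
go(*clamp(0,-4),.15,-183.35)
E
```

```text
shift [  4.9 127.9  -2.3] turn -0.001 | at [ 0.5862 -0.0268  0.1477] [-1.7998e+02 -1.7000e-01  1.7660e+02] w 0.0219 f [ 0.3  0.9 -0.9] ff 25.0 t 4.03
```

>>> jog_arm([
  [2, 50, 0, 0, -1],
  [4, 100, 0, 0, -1],
  [5, 128, -2, 0, -1],
  [5, 128, -2, 0, -1],
  [5, 128, -2, 0, -1],
])

```text
time: 4.65
ee_pos: [0.589, 0.0989, 0.1502]
tool_rot: [-179.9, -0.1, 176.7]
ft_force: [-0.8, -0.9, -2.3]
grip_width: 0.0216
finger_force: 25.0
```

```bash
python3 - <<'E'
from h import *
c=snap("wrist","w2",k=1.25); go(*clamp(0,-4),.15,-183.35)
pr=lambda n,x,y,z: print(n,(proj("w2",(*clamp(x,y),z))*1.25).round(1))
for x,y in [(34,11),(34,-9),(-34,11),(-34,-9),(60,-9),(-60,-9)]: pr((x,y,34),x,y,.034)
E
```

```text
shift [0.4 2.5 0.5] turn 0.0 | at [0.5892 0.0986 0.1505] [-1.7995e+02 -1.1000e-01  1.7666e+02] w 0.0217 f [-0.1  0.4 -1.4] ff 25.0 t 4.7
(34, 11, 34) [425.1 302.7]
(34, -9, 34) [395.8 302.7]
(-34, 11, 34) [426.9 203.5]
(-34, -9, 34) [395.5 203.5]
(60, -9, 34) [395.9 337.2]
(-60, -9, 34) [395.4 161.8]
```

View pics/w2.png

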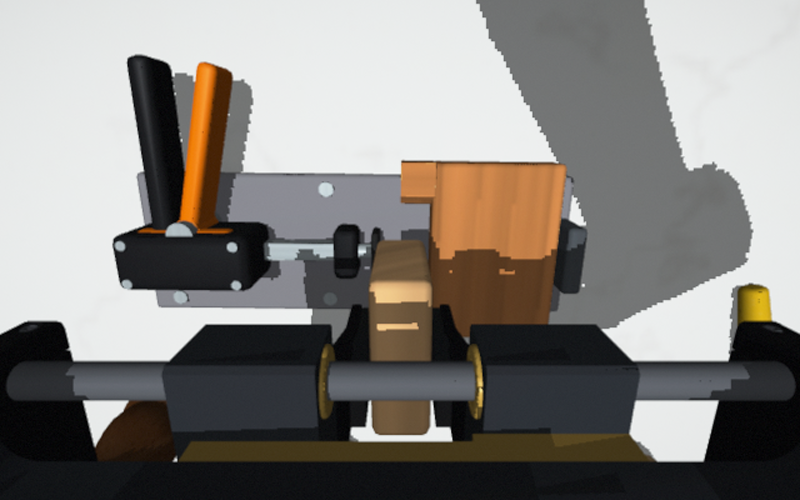

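```bash
python3 - <<'E'
from h import *
s=state(); t=s["ee_pos"]; a=CL[2]
for x,y,z in [(-.031,-.011,.111),(-.031,.011,.111),(-.031,-.011,.171),(-.031,.011,.171),(.031,-.011,.171),(.031,.011,.171)]:
    P=(t[0]+np.cos(a)*x-np.sin(a)*y,t[1]+np.sin(a)*x+np.cos(a)*y,z); print((x,y,z),(proj("w2",P)*1.25).round(1))
pr=lambda n,x,y,z: print(n,(proj("w2",(*clamp(x,y),z))*1.25).round(1))
pr("bar tip",-118,-163,.048);pr("bar tip",-118,-149,.048)
pr("housing",-19,-182,.06);pr("housing",-19,-100,.06); pr("base",-50,-190,.01); pr("base",50,-190,.01)
for j in (2,9,16): pr("padface%d"%j,-15,-37+j,.035)
E
```

```text
(-0.031, -0.011, 0.111) [375.3 237.5]
(-0.031, 0.011, 0.111) [422.4 237.5]
(-0.031, -0.011, 0.171) [365.  280.4]
(-0.031, 0.011, 0.171) [431.1 280.5]
(0.031, -0.011, 0.171) [368.7 436.9]
(0.031, 0.011, 0.171) [427.6 437. ]
bar tip [115.   55.4]
bar tip [140.4  55.5]
housing [101.5 235.7]
housing [240.6 235.9]
base [130.  174.2]
base [154.  309.9]
padface2 [355.4 232.9]
padface9 [366.2 232.9]
padface16 [377.1 232.9]
```

The block hangs centred on the notch in x. The board's front corners are at (401,161) and (402,203), about 6 px right of the prediction, so the clamp is about 4 mm further along +y than fitted. The pad face is at about x=381 px, so the jaw is at about 15 mm. Correct y and descend partway.

>>> jog_arm([
  [0, 7, 25, 0, -1],
  [0, 7, 48, 0, -1],
  [0, 7, 48, 0, -1],
  [0, 7, 48, 0, -1],
])

```text
time: 5.2
ee_pos: [0.5908, 0.1059, 0.1043]
tool_rot: [180.0, 0.1, 176.7]
ft_force: [0.8, 0.3, -0.1]
grip_width: 0.0215
finger_force: 25.0
```

```bash
python3 - <<'E'
from h import *
snap("wrist","w3",crop=(240,100,500,300),k=3); go(*clamp(0,0.5),.0495,-183.35)
s=state(); t=s["ee_pos"]; a=CL[2]
pc=lambda q:(np.array(q)-[240,100])*3
for y in (-.011,.011):
    P=(t[0]-np.cos(a)*.031-np.sin(a)*y,t[1]-np.sin(a)*.031+np.cos(a)*y,t[2]-.0395); print("blk",y,pc(proj("w3",P)).round())
for x,y,z in [(-60,-9,.034),(-34,-9,.034),(-34,11,.034)]: print(x,y,pc(proj("w3",(*clamp(x,y),z))).round())
E
```

```text
shift [ 1.9 -0.7 55.2] turn 0.001 | at [0.591  0.1062 0.1047] [1.7997e+02 1.1000e-01 1.7669e+02] w 0.0222 f [ 0.5  0.1 -1.9] ff 25.0 t 5.25
blk -0.011 [184. 269.]
blk 0.011 [297. 269.]
-60 -9 [193.  95.]
-34 -9 [195. 214.]
-34 11 [285. 214.]
```

View pics/w3.png

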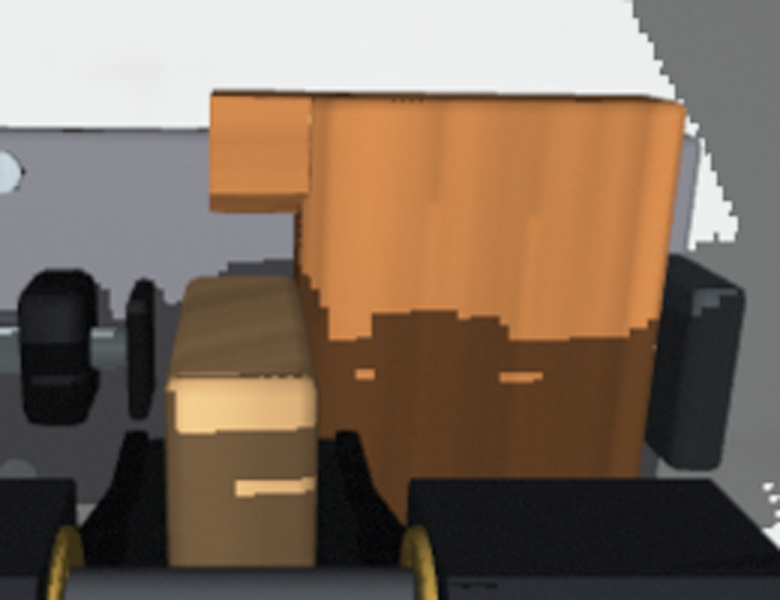

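Now the board corner is at (210,92), +3.8 mm in y and matching in x. The block's lower edge, row 277 from 187 to 298, is about 1.5 mm far in +x. So the correction is about +3 mm tool x and -1 mm in y, then go down.

>>> jog_arm([
  [3, -1, 5, 0, -1],
  [3, -1, 18, 0, -1],
  [3, -1, 32, 0, -1],
  [3, -1, 44, 0, -1],
  [3, -1, 46, 0, -1],
])

```text
time: 5.88
ee_pos: [0.5866, 0.1055, 0.0561]
tool_rot: [-179.9, -0.1, 176.7]
ft_force: [-1.1, -0.2, -0.5]
grip_width: 0.0217
finger_force: 25.0
```

>>> jog_arm([
  [0, 0, 3, 0, -1],
  [0, 0, 6, 0, -1],
  [0, 0, 7, 0, -1],
])

```text
time: 6.25
ee_pos: [0.5871, 0.1057, 0.0505]
tool_rot: [180.0, 0.0, 176.7]
ft_force: [-0.2, -0.0, -0.9]
grip_width: 0.0219
finger_force: 25.0
```

```bash
python3 - <<'E'
from h import *
go(*clamp(0,0.5),.0495,-183.35)
E
```

```text
shift [-2.1  0.   1. ] turn 0.001 | at [0.5871 0.1057 0.0505] [180.     0.   176.72] w 0.0219 f [-0.2 -0.  -0.9] ff 25.0 t 6.25
```

>>> jog_arm([
  [0, 0, 1, 0, -1],
  [0, 0, 2, 0, -1],
  [0, 0, 2, 0, -1],
])

```text
time: 6.62
ee_pos: [0.5873, 0.1058, 0.0494]
tool_rot: [180.0, 0.0, 176.7]
ft_force: [-1.8, 0.6, 4.1]
grip_width: 0.0217
finger_force: 25.0
```

```bash
python3 - <<'E'
from h import *
go(*clamp(0,0.5),.0495,-183.35)
E
```

```text
shift [-1.9 -0.  -0.1] turn 0.002 | at [0.5873 0.1058 0.0494] [1.8000e+02 3.0000e-02 1.7674e+02] w 0.0217 f [-1.8  0.6  4.1] ff 25.0 t 6.62
```

>>> jog_arm([
  [0, 0, 0, 0, -0.3],
  [0, 0, 0, 0, 0.1],
  [0, 0, 0, 0, 0.3],
  [0, 0, 0, 0, 0.3],
  [0, 0, 0, 0, 0.3],
])

```text
time: 7.25
ee_pos: [0.5872, 0.1057, 0.0485]
tool_rot: [-180.0, -0.0, 176.7]
ft_force: [-0.3, 0.7, 0.1]
grip_width: 0.0549
finger_force: 0.0
```

>>> jog_arm([
  [0, 0, -20, 0, 0.5],
  [0, 0, -60, 0, 0.9],
  [0, 0, -95, 0, 1],
  [0, 0, -100, 0, 1],
])

```text
time: 7.75
ee_pos: [0.5887, 0.1063, 0.1517]
tool_rot: [179.9, 0.3, 176.7]
ft_force: [0.8, -0.3, 0.8]
grip_width: 0.0838
finger_force: 0.0
```

```bash
python3 - <<'E'
from h import *
x,y=clamp(-82,-149+3.8); go(x,y,.11,-183.35)
E
```

```text
shift [  82.  -146.3   40.9] turn 0.002 | at [0.5887 0.1063 0.1517] [179.86   0.32 176.74] w 0.0838 f [ 0.8 -0.3  0.8] ff 0.0 t 7.75
```

>>> jog_arm([
  [27, -49, 5, 0, 1],
  [54, -98, 10, 0, 1],
  [80, -144, 25, 0, 1],
  [82, -146, 41, 0, 1],
  [82, -146, 41, 0, 1],
])

```text
time: 8.38
ee_pos: [0.4954, -0.0361, 0.1062]
tool_rot: [-179.9, -0.2, 176.6]
ft_force: [-0.3, 0.2, 0.7]
grip_width: 0.0872
finger_force: 0.0
```

```bash
python3 - <<'E'
from h import *
c=snap("wrist","w4",k=1.25); snap("top","t4")
x,y=clamp(-82,-145.2); go(x,y,.024,-183.35)
pr=lambda n,x,y,z: print(n,(proj("w4",(*clamp(x,y+3.8),z))*1.25).round(1))
pr("bar tip",-118,-163,.048);pr("bar tip",-118,-149,.048);pr("bar-82",-82,-163,.048);pr("bar-82",-82,-149,.048);pr("trig-82",-82,-119,.048)
s=state();pr0=lambda dy:print((proj("w4",(s["ee_pos"][0],s["ee_pos"][1]+dy,s["ee_pos"][2]-.008))*1.25).round()); pr0(-.043);pr0(.043)
pr("base",-50,-190,.01); pr("blk",-31,-14,.07); pr("blk",-31,8,.07)
E
```

```text
shift [-1.4  0.2 83.5] turn 0.002 | at [ 0.4974 -0.0351  0.1075] [-179.99   -0.    176.75] w 0.0868 f [-0.1  0.1  1.2] ff 0.0 t 8.47
bar tip [374.6 225.2]
bar tip [402.2 225.2]
bar-82 [375.8 291.5]
bar-82 [402.1 291.5]
trig-82 [458.5 291.6]
[299. 338.]
[506. 327.]
base [337.7 317.2]
blk [663.6 399.4]
blk [706.3 399.4]
```

View pics/w4.png

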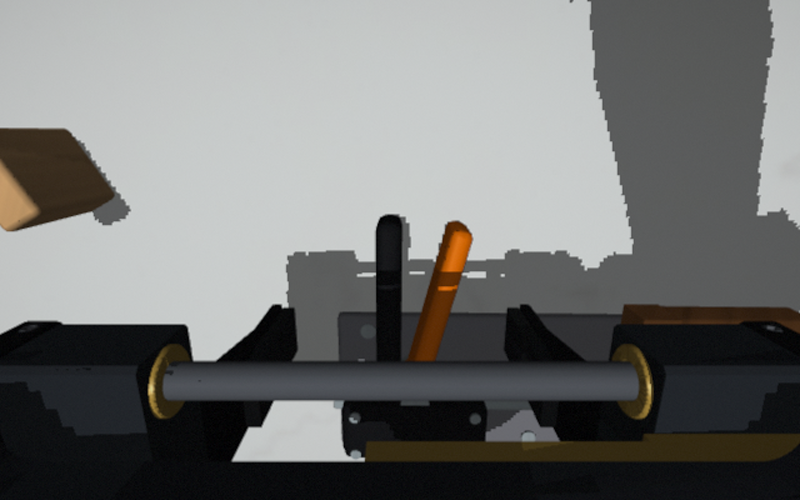

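Bar at x=377–402 and trigger outer edge at 456 (row 291) match the corrected clamp pose, and the fingers straddle both evenly. Descend. At the same time, read the starting jaw travel from w3, where the pad's right edge is at crop x≈154, rows 280–415.

>>> jog_arm([
  [-1, 0, 25, 0, 1],
  [-1, 0, 50, 0, 1],
  [-1, 0, 75, 0, 1],
  [-1, 0, 83, 0, 1],
  [-1, 0, 83, 0, 1],
], force=20)

```text
time: 9.1
ee_pos: [0.4985, -0.035, 0.0246]
tool_rot: [-180.0, -0.0, 176.8]
ft_force: [0.4, -1.0, 0.6]
grip_width: 0.0871
finger_force: 0.0
```

```bash
python3 - <<'E'
from h import *
x,y=clamp(-82,-145.2); go(x,y,.024,-183.35)
pc=lambda q:((np.array(q)-[240,100])*3).round()
for j in (5,10,15): print(j,[pc(proj("w3",(*clamp(x,-37+3.8+j),z))) for x,z in((-15,.035),(-15,.013),(15,.035))])
E
```

```text
shift [-0.4 -0.   0.6] turn 0.002 | at [ 0.4985 -0.035   0.0246] [-179.99   -0.    176.78] w 0.0871 f [ 0.4 -1.   0.6] ff 0.0 t 9.1
5 [array([111., 298.]), array([121., 274.]), array([115., 421.])]
10 [array([133., 298.]), array([142., 274.]), array([137., 421.])]
15 [array([155., 298.]), array([162., 274.]), array([158., 421.])]
```

The jaw starts at about 14.5 mm, so the squeezes should take it to 20, 25, 30 and 35 mm. First squeeze.

>>> jog_arm([
  [0, 0, 0, 0, -1],
  [0, 0, 0, 0, -1],
  [0, 0, 0, 0, -1],
  [0, 0, 0, 0, -1],
  [0, 0, 0, 0, -1],
])

```text
time: 9.72
ee_pos: [0.4973, -0.0348, 0.0246]
tool_rot: [180.0, -0.1, 176.7]
ft_force: [-2.8, 5.6, 1.4]
grip_width: 0.0447
finger_force: 2.8
```

>>> jog_arm([
  [0, 0, 0, 0, -1],
  [0, 0, 0, 0, -1],
  [0, 0, 0, 0, -1],
  [0, 0, 0, 0, -1],
])

```text
time: 10.22
ee_pos: [0.4966, -0.036, 0.0243]
tool_rot: [-179.9, -0.2, 176.7]
ft_force: [-3.9, -2.1, 2.2]
grip_width: 0.0276
finger_force: 20.0
```

>>> jog_arm([
  [0, 0, 0, 0, 0.7],
  [0, 0, 0, 0, 0.7],
  [0, 0, 0, 0, 0.7],
  [0, 0, 0, 0, 0.7],
  [0, 0, 0, 0, 0.7],
])

```text
time: 10.85
ee_pos: [0.4981, -0.0354, 0.0246]
tool_rot: [-180.0, 0.0, 176.7]
ft_force: [0.3, 0.4, 0.3]
grip_width: 0.0687
finger_force: 0.0
```

>>> jog_arm([
  [0, 0, 0, 0, 0.7],
  [0, 0, 0, 0, -1],
  [0, 0, 0, 0, -1],
  [0, 0, 0, 0, -1],
  [0, 0, 0, 0, -1],
])

```text
time: 11.48
ee_pos: [0.4967, -0.0348, 0.0242]
tool_rot: [180.0, -0.1, 176.7]
ft_force: [-3.8, 5.9, 1.4]
grip_width: 0.042
finger_force: 2.9
```

>>> jog_arm([
  [0, 0, 0, 0, -1],
  [0, 0, 0, 0, -1],
  [0, 0, 0, 0, -1],
  [0, 0, 0, 0, -1],
])

```text
time: 11.98
ee_pos: [0.4963, -0.036, 0.0241]
tool_rot: [-179.9, -0.2, 176.7]
ft_force: [-4.8, -1.9, 0.9]
grip_width: 0.0272
finger_force: 20.0
```

>>> jog_arm([
  [0, 0, 0, 0, 0.7],
  [0, 0, 0, 0, 0.7],
  [0, 0, 0, 0, 0.7],
  [0, 0, 0, 0, 0.7],
  [0, 0, 0, 0, 0.7],
])

```text
time: 12.6
ee_pos: [0.4981, -0.0354, 0.0247]
tool_rot: [-180.0, 0.0, 176.7]
ft_force: [1.1, -0.6, -0.2]
grip_width: 0.069
finger_force: 0.0
```

>>> jog_arm([
  [0, 0, 0, 0, 0.7],
  [0, 0, 0, 0, -1],
  [0, 0, 0, 0, -1],
  [0, 0, 0, 0, -1],
  [0, 0, 0, 0, -1],
])

```text
time: 13.22
ee_pos: [0.4967, -0.0347, 0.0242]
tool_rot: [180.0, -0.1, 176.7]
ft_force: [-4.7, 8.5, 1.9]
grip_width: 0.0417
finger_force: 3.3
```

>>> jog_arm([
  [0, 0, 0, 0, -1],
  [0, 0, 0, 0, -1],
  [0, 0, 0, 0, -1],
  [0, 0, 0, 0, -1],
  [0, 0, 0, 0, -1],
])

```text
time: 13.85
ee_pos: [0.496, -0.0359, 0.0241]
tool_rot: [-179.9, -0.2, 176.7]
ft_force: [-6.0, -1.3, 1.1]
grip_width: 0.0273
finger_force: 20.0
```

>>> jog_arm([
  [0, 0, 0, 0, 1],
  [0, 0, 0, 0, 1],
  [0, 0, 0, 0, 1],
  [0, 0, 0, 0, 1],
  [0, 0, 0, 0, 1],
])

```text
time: 14.48
ee_pos: [0.4982, -0.0355, 0.0247]
tool_rot: [-180.0, 0.0, 176.7]
ft_force: [-0.4, 0.4, -0.5]
grip_width: 0.0694
finger_force: 0.0
```

>>> jog_arm([
  [0, 0, 0, 0, 1],
  [0, 0, -40, 0, 1],
  [0, 0, -85, 0, 1],
  [0, 0, -110, 0, 1],
  [0, 0, -110, 0, 1],
])

```text
time: 15.1
ee_pos: [0.499, -0.0352, 0.1366]
tool_rot: [179.9, 0.3, 176.7]
ft_force: [-0.7, -0.4, -1.1]
grip_width: 0.087
finger_force: 0.0
```

>>> jog_arm([
  [-37, 42, -5, 0, 1],
  [-75, 84, -10, 0, 1],
  [-112, 125, -15, 0, 1],
  [-112, 125, -15, 0, 1],
  [-112, 125, -15, 0, 1],
])

```text
time: 15.72
ee_pos: [0.6155, 0.0826, 0.1475]
tool_rot: [-179.9, -0.2, 176.7]
ft_force: [0.1, 0.8, 0.6]
grip_width: 0.0871
finger_force: 0.0
```

```bash
python3 - <<'E'
from h import *
snap("wrist","w5",crop=(190,80,450,280),k=3); go(*clamp(30,-12),.15,-183.35)
pc=lambda q:((np.array(q)-[190,80])*3).round()
for n,x,y,z in [("cheek",-60,-9,.034),("blk front top",-31,-11,.07),("blk back top",-31,11,.07),("blk back +",31,11,.07)]+[("padface %d"%j,-15,-37+j,.035) for j in(24,25,26)]+[("rod/jaw",0,-60,.03),("+10",0,-50,.03)]: print(n,pc(proj("w5",(*clamp(x,y+3.8),z))))
E
```

```text
shift [-2.4  9.3 -2. ] turn 0.001 | at [0.6155 0.0822 0.1481] [-179.93   -0.19  176.69] w 0.0868 f [-1.1  0.1  0.3] ff 0.0 t 15.78
cheek [454.  36.]
blk front top [451. 168.]
blk back top [550. 168.]
blk back + [539. 431.]
padface 24 [435. 219.]
padface 25 [439. 219.]
padface 26 [443. 219.]
rod/jaw [259. 272.]
+10 [296. 272.]
```

View pics/w5.png

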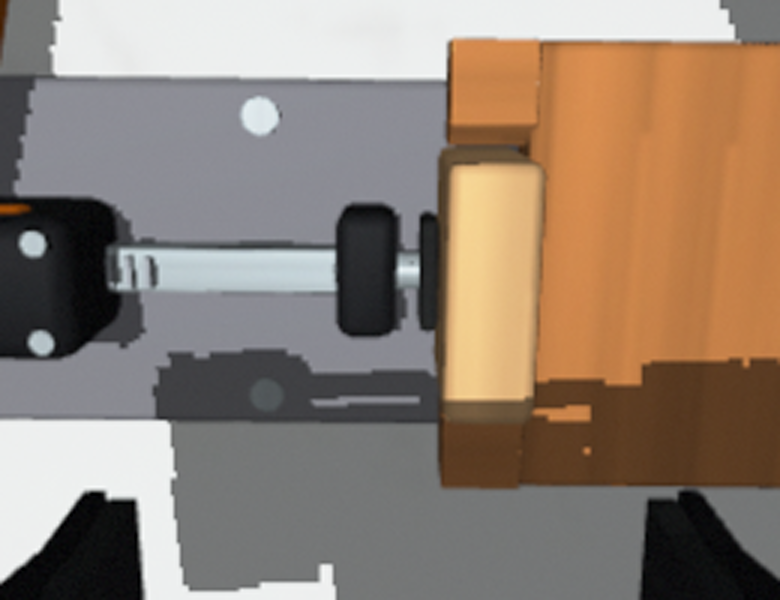

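The block is home: its back edge is at x≈545–533, and matches the prediction after the −5 px offset also seen on the cheek. The pad touches the block. The jaw-to-pad gap has shrunk from about 7.5 to 5 mm (x 398–418), so the jaw is at about 29 mm and the pad about 3 mm in. One more squeeze to 35 mm gives about 9 mm on the pad.

>>> jog_arm([
  [37, -42, 5, 0, 1],
  [75, -84, 10, 0, 1],
  [112, -125, 15, 0, 1],
  [112, -125, 15, 0, 1],
  [112, -125, 15, 0, 1],
])

```text
time: 16.4
ee_pos: [0.4978, -0.036, 0.1351]
tool_rot: [180.0, 0.1, 176.7]
ft_force: [0.1, 0.1, 0.6]
grip_width: 0.0871
finger_force: 0.0
```

```bash
python3 - <<'E'
from h import *
x,y=clamp(-82,-145.2); go(x,y,.024,-183.35)
E
```

```text
shift [ -0.8   1.  111.1] turn 0.0 | at [ 0.4978 -0.036   0.1351] [1.7999e+02 7.0000e-02 1.7667e+02] w 0.0871 f [0.1 0.1 0.6] ff 0.0 t 16.4
```

>>> jog_arm([
  [0, 0, 35, 0, 1],
  [0, 0, 70, 0, 1],
  [0, 0, 100, 0, 1],
  [0, 0, 110, 0, 1],
  [0, 0, 110, 0, 1],
])

```text
time: 17.02
ee_pos: [0.4984, -0.0351, 0.0243]
tool_rot: [-180.0, -0.0, 176.8]
ft_force: [0.4, -0.3, 0.1]
grip_width: 0.0873
finger_force: 0.0
```

>>> jog_arm([
  [0, 0, 0, 0, -1],
  [0, 0, 0, 0, -1],
  [0, 0, 0, 0, -1],
  [0, 0, 0, 0, -1],
  [0, 0, 0, 0, -1],
])

```text
time: 17.65
ee_pos: [0.4972, -0.0345, 0.0247]
tool_rot: [179.9, -0.1, 176.7]
ft_force: [-3.9, 9.0, 3.0]
grip_width: 0.0451
finger_force: 4.1
```

>>> jog_arm([
  [0, 0, 0, 0, -1],
  [0, 0, 0, 0, -1],
  [0, 0, 0, 0, -1],
  [0, 0, 0, 0, -1],
  [0, 0, 0, 0, -1],
])

```text
time: 18.27
ee_pos: [0.4963, -0.0359, 0.0244]
tool_rot: [-179.9, -0.2, 176.7]
ft_force: [-6.4, -0.8, 4.7]
grip_width: 0.0277
finger_force: 20.0
```

>>> jog_arm([
  [0, 0, 0, 0, -1],
  [0, 0, 0, 0, -1],
])

```text
time: 18.52
ee_pos: [0.4963, -0.0359, 0.0244]
tool_rot: [-179.9, -0.2, 176.7]
ft_force: [-6.2, -0.1, 5.0]
grip_width: 0.0273
finger_force: 20.0
```

```bash
python3 - <<'E'
from h import *
a=snap("top","t6"); b=np.load("pics/t4.npz")["p"]
p=[cv2.resize(cv2.convertScaleAbs(q[165:255,180:310],alpha=1.6,beta=15),None,fx=6,fy=6,interpolation=cv2.INTER_CUBIC)[120:420] for q in (b,a["pixels"][:,:,::-1])]
cv2.imwrite("pics/t6c.png",np.vstack(p))
E
```

View pics/t6c.png

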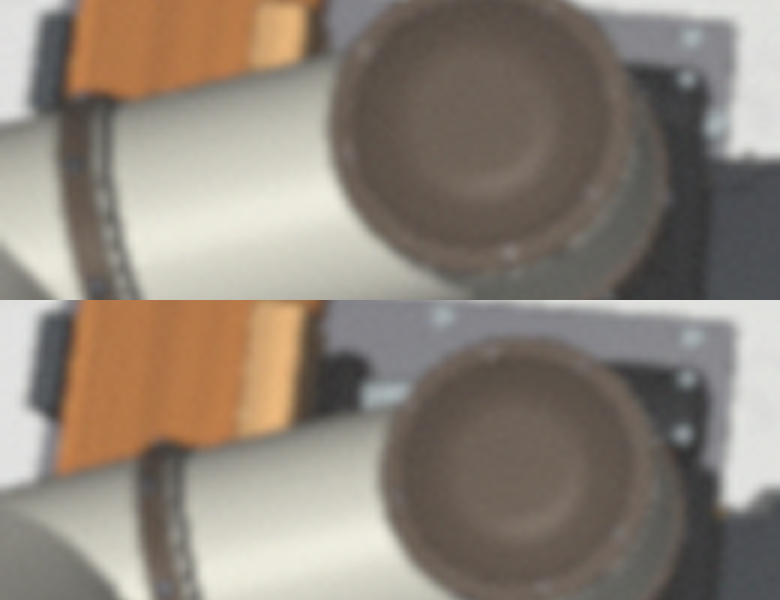

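The top view shows the block against the board (x 240–300) and the jaw close behind it, its rear at x≈365. I'll check that number.

```bash
python3 - <<'E'
from h import *
def cy(u,v,z):
    P=ray("t6",180+u/6,165+(120+v-300)/6,z); c,s=np.cos(CL[2]),np.sin(CL[2]); d=P[:2]-CL[:2]; return (np.array([c*d[0]+s*d[1],-s*d[0]+c*d[1]])*1000-[0,3.8]).round(1)
print("jaw rear",cy(365,370,.036),"block front top",cy(302,370,.07),"block back top",cy(246,370,.07),"plate end",cy(733,330,.01))
E
```

```text
jaw rear [  9.  -36.7] block front top [  0.6 -17. ] block back top [-1.2  6.3] plate end [  44.1 -192.1]
```

```bash
python3 -c "
from h import *
print(state()['grip_width'],state()['finger_force']); print(job_done())"
```

```text
0.02777835042789438 19.961350397206843
the job is handed in; nothing more can be done
None
```

The job is handed in after about 19 s of the 72 s: block_b is home in the notch, the trigger is still held fully squeezed, and I estimate the jaw at 35 mm with the pad about 9 mm in (safe range 3 to 12.5 mm). Those two figures come from camera readings accurate to about 2 mm; the judge's verdict was not returned.

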